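# Hover the appliance cover over the housing that has its motor

### The job

Two identical open housings stand on the repair bench: one has its motor in it, in the other someone left a shallow screw tin. Take the loose cover by its handle, carry it over the parts organiser, and hold it level about a centimetre above the rim of the housing with the motor, edges lined up (either way round) and not touching it, so that I can plug in the lead underneath; finish while still holding it there. Do not bump the organiser or the housings with the cover, and leave everything else where it is.

Things in the scene. Friction and masses are not known exactly. Their poses are not given: they have to be found in the camera images.
- cover: Loose grey plastic cover, about 0.25 kg, lying flat on the bench on the robot's right, underside down: a plate 130 (x) by 90 (y) by 6 mm thick with a black bridge handle on top, its bar along the cover's x, 84 mm long, 18 mm wide (y), from 28 to 44 mm above the underside, on two posts 14 mm by 18 mm at x = -35 and +35 mm. Origin: centre of the underside, z up. The same after a half turn.
- housing_a: Open-topped grey plastic box, fixed to the bench, on the left of the organiser: 130 (x) by 90 (y) by 55 mm high outside, walls 4 mm, floor 4 mm; the cover's plate matches its outline. Origin: centre of its underside on the bench, z up; the rim is 55 mm above. The nearer of the two to the organiser.
- housing_b: The second housing, identical to housing_a and fixed too, farther to the left (+y). Origin as for housing_a.
- motor: Small steel electric motor: a cylinder 40 mm across and 32 mm high with a thin shaft upward to 44 mm. It stands upright on the floor of one of the housings, near the middle, loose, below the rim. Origin: centre of its underside.
- tin: Shallow open aluminium screw tin, 60 mm across, 16 mm high, standing loose on the floor of the other housing, near the middle. Origin: centre of its underside.
- organiser: White open-topped parts organiser, fixed to the bench, between the cover and the housings: 340 (x) by 80 (y) by 100 mm high, five compartments in a row, filled to below the rim. Origin: centre of its underside, z up.
- can: Aluminium spray can, 52 mm across, 150 mm high, standing loose at the far right of the cover. Origin: centre of its underside.
- cup: White paper cup, 76 mm across at the rim, 90 mm high, standing loose beyond the housings. Origin: centre of its underside.
- torch: Dark steel torch standing on its tail, 38 mm across the head, 120 mm high, loose, beyond the housings at the left. Origin: centre of its underside.
Not all that is in view belongs to the job. Leave any blue or yellow look-alike of the cover alone.

How it is judged:
On the way:
1. the cover is carried over the organiser, above its rim (y of cover in the frame of organiser between -0.06 and 0.06 m and x of cover in the frame of organiser between -0.2 and 0.2 m and height (world z) of cover above 0.1 m).
At the end, for the whole second after the job is handed in: The gripper holds the cover still above the housing that contains the motor: centres within 8 mm horizontally, long axes within 0.12 rad either way round, level within 0.12 rad, underside 3 to 20 mm above the rim, borne by the fingers alone; everything else within 20 mm of where it was (((horizontal distance between motor and housing_a below 0.04 m and horizontal distance between cover and housing_a below 0.008 m and z of cover in the frame of housing_a between 0.058 and 0.075 m and angle between the x axis of cover and the x axis of housing_a, either way round below 0.12 rad) or (horizontal distance between motor and housing_b below 0.04 m and horizontal distance between cover and housing_b below 0.008 m and z of cover in the frame of housing_b between 0.058 and 0.075 m and angle between the x axis of cover and the x axis of housing_b, either way round below 0.12 rad)) and angle between cover's own z axis and vertical below 0.12 rad and linear speed of cover below 0.02 m/s and angular speed of cover below 0.15 rad/s and contact force between cover and the fingers above 1 N and contact force between cover and housing_a below 0.1 N and contact force between cover and housing_b below 0.1 N and contact force between cover and motor below 0.1 N and contact force between cover and tin below 0.1 N and contact force between cover and organiser below 0.1 N and distance of each of can, cup, torch, motor, tin from where it was at the start of the episode below 0.02 m); the arm keeps its last pose, push and grip.
It fails at once if the cover bumps the organiser or a housing (contact force between cover and organiser above 0.5 N or contact force between cover and housing_a above 0.5 N or contact force between cover and housing_b above 0.5 N).
It fails at once if a bystander, the motor or the tin is shifted or tipped (distance of any of can, cup, torch, motor, tin from where it was at the start of the episode above 0.02 m or angle between any of can, cup, torch, motor, tin's own z axis and vertical above 0.3 rad).
It also fails if it takes over 38 s, if anything falls off the work surface, if the arm or the gripper's body presses on something with over 40 N, if the wrist force passes 120 N, or if a joint passes its speed limit or range.

### The arm

A 6-joint arm with a two-finger parallel gripper is mounted at the origin on the work surface. World frame = base frame: x ahead of the robot, y to its left, z up, the work surface at z = 0. Lengths are in m, angles in rad, forces in N, time in s.
With the tool pointing down it reaches from about 0.425 to 0.95 m from the base axis. Payload 3.5 kg.
Tool frame: the origin (TCP) lies between the finger pads; the fingertips stand 22 mm ahead of it and the grasp point (between the pads) lies 3 mm ahead of it (ctrl.nose_length is the z of the fingertips in the tool frame, in m); z points along the fingers, y is the line along which they close (so a half turn about z gives the same grasp; the last joint's range is limited). The gripper opens to 85 mm and grips with 20 to 120 N. Pads are 22 mm wide; open, the fingers measure 114 mm over their backs; the gripper's body (76 mm by 85 mm) begins 54 mm behind the grasp point. The pads swing forward as they close: fully open they stand 13 mm farther back than shut.
Start: joints at [-1.275, 0.286, 1.577, -0, 1.279, -0.15], TCP at [0.291, -0.609, 0.233] pointing down, gripper open.
Joint ranges: [-2.77, 2.77], [-0.9, 2.22], [0.21, 2.48], [-1.53, 4.67], [0.24, 2.81], [-2.84, 2.84]. Speed limits (rad/s): [2.79, 2.79, 3.14, 3.14, 3.14, 3.14].

### API

Orientations are given as a unit quaternion [x, y, z, w].
In Python, from plant import ctrl gives the robot as it stands. The module is installed in compiled form; this text tells all that it offers.
- The arm moves only by the tool send_rows, never from a script. Its argument "rows" is text: rows parted by semicolons, each of 7 numbers parted by spaces: the turn, a rotation vector about the tool's x, y, z in fractions of the full range, 1 being pi rad, then the shift along the tool's x, y, z in fractions of the full range, 1 being 500 mm, then the opening, from -1 (shut) to 1 (fully open). A call has 1 to 8 rows; each row is the pose to reach, as a shift and turn from the pose commanded when the call began, along the tool's axes at that moment; what a row does not reach only later rows make up. A row lasts 1/8 s, in which the tool goes at most 62.5 mm and 10.7 degrees, less where a joint would pass 70% of its speed; a pose out of reach is approached as far as the arm can. Shift and turn numbers lie between -1 and 1, and a call with a number outside is refused. A call with a gripper value outside its range is refused whole. The fingers move at their own pace and stop on an object; "grip_force" is the grip in N (left out, the last holds). Time passes only in rows, so rows that repeat a pose let the fingers close. It gives the time, the measured TCP pose, the force, the opening and the grip force at its end, in the units of the state.
- ctrl.get_state(): the state, without advancing time (a new reading comes with each control period).
- ctrl.read_camera(name): name is "scene" or "top" or "wrist"; returns a dict with "color" (384x512x3 uint8, red, green, blue), "fx", "fy", "cx", "cy" (pixels), "extrinsics" (4x4, takes a point from world to camera coordinates). Camera axes: x right, y down, z forward; pixel columns grow to the right and rows downward; lengths in m; the calibration is good to about 2 mm. A picture is of the moment at which its call begins. There is no depth.
- ctrl.sign_off(): hands the job in; it is judged then, once.
Trained networks look in a picture, given as the dict that the camera call returned (one of the last four; its "shot" number tells which), for a name from the list of things; names that differ only in an ending like _2 or _b are one class to them, and where a whole thing is asked for, a point or a joint stands for the part that bears it (a point fixed in the world has none). Each returns a list of dicts, best first, with "p" (0 to 1); they miss things now and then, are a little off and sometimes report something else, mostly with a low value. They report only what shows in the picture. A call takes as long as a camera call. They do not tell look-alikes from the thing itself.
- ctrl.look_for(picture, target): "position" ([x, y, z] in m, in the coordinates of the camera as it stood for that picture, good to about 4 mm: the middle of the surface that is visible of it).
The state is a dict: "time": time; "qpos": joint angles; "dq": joint speeds; "joint_efforts": joint torques, N m; "eef_pos": TCP position; "tcp_rot": TCP orientation; "contact_force": force on the tool from outside, world axes, zero at the start; "wrist_torque": the same for the moment, N m; "opening": opening from 0.0 (shut) to 1.0 (fully open); "finger_force": force on a finger pad.
Only numpy, scipy, OpenCV 4.12 (cv2) and the standard library are available. Lean on these libraries where they do the work, as an engineer would, in place of code of your own. Each camera call takes 0.05 s, during which the arm holds its last target. There are 200 camera calls.

## Working session

There is one attempt and no reset: what is moved stays moved. The work goes in short steps, Python scripts to look and compute and a tool call to move; the robot and the scene stay as the last step left them, time stands still between calls to the robot, and variables do not carry over. Pictures are saved under pics/ and viewed, at most 10 in all, crops included, and the job is handed in when it is done.

Besides the shell and the picture viewer there is one more tool, called after "Request:" by a JSON object that holds its "fn" and its "kwargs", one argument or row to a line. send_rows: Moves the arm, as the interface text tells. Its arguments: {"type":"object","properties":{"rows":{"type":"string"},"grip_force":{"type":"number"}},"required":["rows"]}

```bash
mkdir -p pics; cat > h.py <<'E'
from plant import ctrl
import numpy as np, cv2
from scipy.spatial.transform import Rotation as R
def shot(cam, fn=None):
    p=ctrl.read_camera(cam)
    if fn: cv2.imwrite('pics/'+fn, p['color'][:,:,::-1])
    return p
def world(p, c):
    E=np.array(p['extrinsics']); return E[:3,:3].T@(np.array(c)-E[:3,3])
def px(p,w):
    E=np.array(p['extrinsics']); c=E[:3,:3]@np.array(w)+E[:3,3]
    return np.array([p['fx']*c[0]/c[2]+p['cx'],p['fy']*c[1]/c[2]+p['cy']])
def ray(p,uv,z):  # pixel -> world point at height z
    E=np.array(p['extrinsics']); o=-E[:3,:3].T@E[:3,3]
    d=E[:3,:3].T@np.array([(uv[0]-p['cx'])/p['fx'],(uv[1]-p['cy'])/p['fy'],1])
    return o+d*(z-o[2])/d[2]
E
python3 - <<'E'
from h import *
ims=[]
for c in ['scene','top']:
    p=shot(c,c+'0.png')
    print(c,np.round(-np.array(p['extrinsics'])[:3,:3].T@np.array(p['extrinsics'])[:3,3],3),p['fx'])
    for n in ['cover','housing_a','motor','tin','organiser','can','cup','torch']:
        for r in ctrl.look_for(p,n)[:4]:
            w=world(p,r['position']); print(n,round(r['p'],2),np.round(w,3),np.round(px(p,w)))
s=ctrl.get_state(); print(s['time'],s['eef_pos'],s['tcp_rot'],s['opening'])
E
```

```text
scene [1.105 0.522 0.791] 416.9277518657828
cover 0.9 [ 0.838 -0.133  0.008] [154. 232.]
cover 0.75 [ 0.741 -0.423  0.006] [131. 159.]
cover 0.69 [ 0.329 -0.262  0.011] [271. 131.]
cover 0.58 [ 0.551 -0.338  0.007] [201. 147.]
housing_a 0.82 [0.503 0.088 0.036] [315. 212.]
housing_a 0.75 [0.504 0.269 0.033] [373. 258.]
motor 0.76 [0.508 0.082 0.037] [312. 211.]
tin 0.7 [0.493 0.262 0.008] [371. 260.]
tin 0.64 [ 0.576 -0.069  0.066] [252. 183.]
organiser 0.65 [ 0.575 -0.071  0.066] [252. 182.]
can 0.93 [ 0.749 -0.264  0.082] [154. 168.]
cup 0.93 [0.726 0.105 0.06 ] [252. 256.]
torch 0.74 [0.714 0.277 0.065] [314. 305.]
torch 0.62 [ 0.548 -0.338  0.004] [202. 148.]
top [ 0.468 -0.046  1.147] 448.8831007019725
cover 0.98 [ 0.829 -0.146  0.004] [298.  91.]
cover 0.83 [ 0.533 -0.338  0.007] [375. 205.]
cover 0.82 [ 0.323 -0.255  0.009] [343. 289.]
cover 0.74 [ 0.714 -0.422  0.009] [406. 134.]
housing_a 0.86 [0.5   0.089 0.001] [207. 218.]
housing_a 0.2 [0.501 0.08  0.039] [208. 217.]
motor 0.47 [0.504 0.077 0.036] [210. 216.]
tin 0.88 [0.5   0.265 0.01 ] [137. 218.]
organiser 0.66 [ 0.547 -0.092  0.052] [278. 198.]
can 0.78 [ 0.729 -0.272  0.113] [356. 119.]
cup 0.74 [0.74  0.112 0.044] [196. 121.]
torch 0.45 [0.697 0.253 0.064] [137. 137.]
0.9 [ 0.29108137 -0.60901186  0.23295513] [9.75260626e-01 2.21058161e-01 9.62423830e-06 2.49341168e-05] 1.000936256460305
```

View pics/scene0.png

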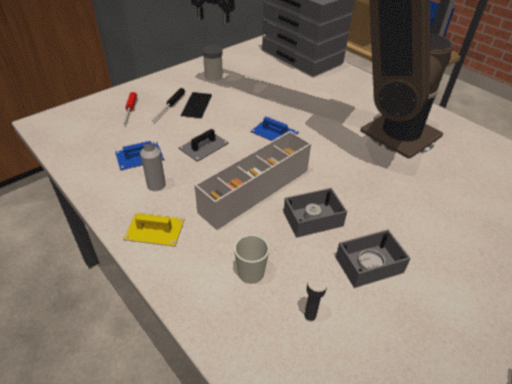

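View pics/top0.png

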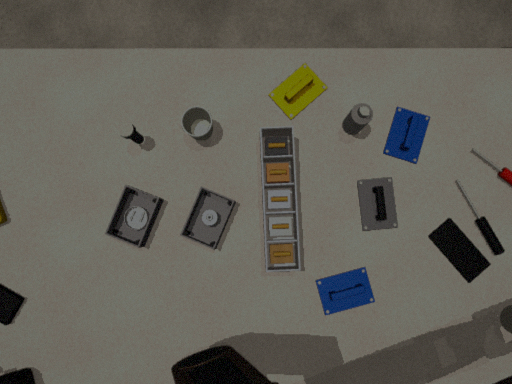

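Scene and top views: four cover-like things. The grey plate with black handle at top (378,204) / scene (203,145) fits. Blue at top (407,135) and (345,290) and yellow at (298,91) are look-alikes. Housing_a at top (210,218) seems to hold the motor (with a shaft dot), and housing_b at (137,217) the wide tin. I'll confirm both in one crop.

```bash
python3 - <<'E'
from h import *
t=cv2.imread('pics/top0.png')
a=cv2.resize(t[175:260,95:250],None,fx=5,fy=5,interpolation=cv2.INTER_CUBIC)[:, :775]
b=cv2.resize(t[170:238,345:410],None,fx=2.5,fy=2.5,interpolation=cv2.INTER_CUBIC)
out=np.zeros((425+170,800,3),np.uint8); out[:425,:775]=a; out[425:,:162]=b[:170,:162]
s=cv2.imread('pics/scene0.png')[180:290,275:415]
s=cv2.resize(s,None,fx=1.5,fy=1.5); out[425:425+165,200:410]=s
s=cv2.imread('pics/scene0.png')[125:165,170:240]; s=cv2.resize(s,None,fx=4,fy=4); out[425:585,450:730]=s
cv2.imwrite('pics/crop.png',out)
E
```

```text
(no output)
```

View pics/crop.png

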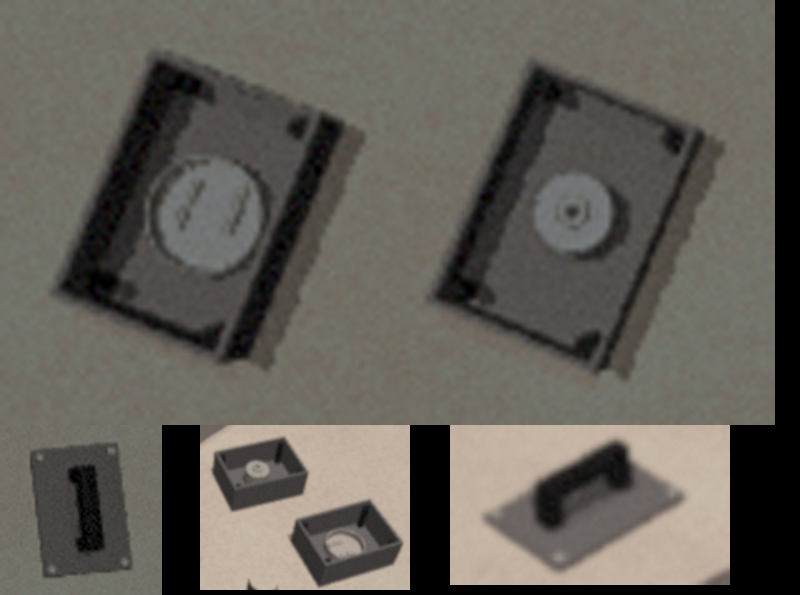

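The crop shows the small cylinder with its shaft (the motor) in the right box, which is housing_a, with rim corners at crop (533,62), (703,130), (602,372), (430,300). The tin is in the left box. The lower-left crop confirms the grey cover with the black handle.

```bash
python3 - <<'E'
from h import *
p=shot('top')
H=np.array([(533,62),(703,130),(602,372),(430,300)])/5+[95,175]
C=np.array([(32,27),(117,18),(131,144),(45,152)])/2.5+[345,170]
for n,c,z in [('house',H,.055),('cover',C,.006)]:
    W=np.array([ray(p,u,z) for u in c])
    l=(W[0]+W[1]-W[2]-W[3])/2; s=(W[1]+W[2]-W[0]-W[3])/2
    print(n,W.mean(0).round(4),'long',np.linalg.norm(l).round(4),np.degrees(np.arctan2(l[1],l[0])).round(1),'short',np.linalg.norm(s).round(4),np.degrees(np.arctan2(s[1],s[0])).round(1))
s=ctrl.get_state(); q=R.from_quat(s['tcp_rot']); print(q.as_matrix().round(3), s['eef_pos'])
w=shot('wrist'); E=np.array(w['extrinsics']); print('wristcam in tool', q.inv().apply(-E[:3,:3].T@E[:3,3]-s['eef_pos']).round(3), (E[:3,:3]@q.as_matrix()).round(2), w['fx'])
d=np.array([.535,-.339,.233])-s['eef_pos']; print('shift tool to above cover',(q.inv().apply(d)*1000).round(1))
E
```

```text
house [0.4978 0.0779 0.055 ] long 0.1262 -22.5 short 0.0901 -112.1
cover [ 0.5354 -0.3462  0.006 ] long 0.1282 4.9 short 0.0875 -84.3
[[ 0.902  0.431 -0.   ]
 [ 0.431 -0.902 -0.   ]
 [-0.     0.    -1.   ]] [ 0.29106211 -0.60901228  0.23294262]
wristcam in tool [ 0.083  0.001 -0.142] [[ 0.    1.    0.  ]
 [-0.95  0.   -0.32]
 [-0.32 -0.    0.95]] 291.7082108880799
shift tool to above cover [ 3.365e+02 -1.384e+02 -1.000e-01]
```

The rows are not in the units I measure in: shifts go in shares of 500 mm and turns go in shares of pi rad. I convert before sending: 333 mm / 500 = 0.666, 300 mm / 500 = 0.6, 20.5 degrees / 180 = 0.1139.

Request:
{"fn": "send_rows", "kwargs": {
  "rows": "0 0 0.0389 0.09 -0.036 0 1;0 0 0.0778 0.19 -0.076 0 1;0 0 0.1139 0.3 -0.12 0 1;0 0 0.1139 0.41 -0.164 0 1;0 0 0.1139 0.51 -0.204 0 1;0 0 0.1139 0.6 -0.24 0 1;0 0 0.1139 0.666 -0.264 0 1;0 0 0.1139 0.666 -0.264 0 1"
}}

```text
time: 2.0
eef_pos: [0.536, -0.3443, 0.233]
tcp_rot: [0.999, 0.046, 0.0, -0.0]
contact_force: [-0.0, -0.0, 0.2]
opening: 0.999
finger_force: 0.0
```

```bash
python3 - <<'E'
from h import *
s=ctrl.get_state(); print(s['time'],s['eef_pos'],s['qpos'].round(3) if hasattr(s['qpos'],'round') else s['qpos'])
w=shot('wrist','w1.png'); np.save('w1.npy',w,allow_pickle=True)
for r in ctrl.look_for(w,'cover')[:3]:
    x=world(w,r['position']); print(r['p'],x.round(4),px(w,x))
E
```

```text
2.0 [ 0.536042   -0.34434783  0.23297922] [-0.73   0.204  1.675  0.     1.262  0.749]
0.9 [ 0.3301 -0.2787  0.0082] [201.2482754  288.65884859]
0.57 [ 0.6907 -0.4191  0.0031] [335.31732924  30.64319498]
0.55 [ 0.5456 -0.3472  0.0047] [260.12248789 151.08146873]
```

View pics/w1.png

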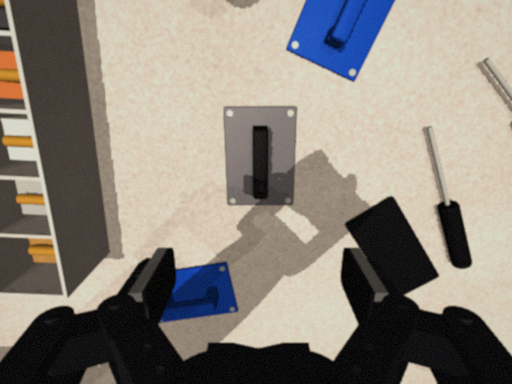

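The grey plate's corners are at about (224,107), (297,107), (295,205), (226,205), with the handle bar at x 253–270, y 126–198. The blue look-alikes are clearly separate.

```bash
cat >> h.py <<'E'
from scipy.optimize import least_squares
def fit(views, x0, fixz=None):
    # views: list of (pic, 4 corners ordered +x+y,+x-y,-x-y,-x+y); returns x,y,z,yaw
    m=np.array([(.065,.045,0),(.065,-.045,0),(-.065,-.045,0),(-.065,.045,0)])
    f=lambda v:np.concatenate([np.ravel([px(p,R.from_euler('z',v[3]).apply(k)+v[:3])-c for k,c in zip(m,cs)]) for p,cs in views])
    r=least_squares(f,x0); return r.x, np.abs(r.fun).max(), r.fun.round(1)
def refine(p,cs):
    g=cv2.cvtColor(p['color'],cv2.COLOR_RGB2GRAY)
    return cv2.cornerSubPix(g,np.float32(cs).reshape(-1,1,2).copy(),(4,4),(-1,-1),(3,50,.01)).reshape(-1,2)
E
python3 - <<'E'
from h import *
w=np.load('w1.npy',allow_pickle=True).item(); t=shot('top')
cw=refine(w,[(224,107),(297,107),(295,205),(226,205)])
ct=np.array([(32,27),(117,18),(131,144),(45,152)])/2.5+[345,170]; 
print(cw.round(1).tolist())
for v in ([(w,cw)],):
    print(fit(v,[.535,-.346,.006,.08]))
b=np.array([(253.5,126),(269.5,126),(269.5,198),(254,198)])
B=np.array([ray(w,u,.044) for u in b]); print('bar',B.mean(0).round(4),B.round(4).tolist())
s=ctrl.get_state(); print(s['eef_pos'],R.from_quat(s['tcp_rot']).as_euler('xyz',degrees=True))
m=fit([(w,cw)],[.535,-.346,.006,.08])[0]
# plate outline in top
for k in [(.065,.045),(.065,-.045),(-.065,-.045),(-.065,.045)]:
    print(px(t,R.from_euler('z',m[3]).apply([*k,0])+[m[0],m[1],.006]).round(1))
print(ct)
E
```

```text
[[223.39999389648438, 106.69999694824219], [296.3999938964844, 106.5], [295.0, 205.0], [228.10000610351562, 204.5]]
(array([ 0.5357459 , -0.34890292,  0.00307461,  0.10494929]), np.float64(0.9941503234333027), array([ 0.2,  0.3,  0.5, -0.5, -1. , -0.5,  0.3,  0.8]))
bar [ 0.5391 -0.3493  0.044 ] [[0.5809, -0.3362, 0.044], [0.5825, -0.3539, 0.044], [0.4973, -0.3629, 0.044], [0.4956, -0.3442, 0.044]]
[ 0.53412648 -0.34692369  0.23289457] [1.79982541e+02 2.29188543e-02 5.01628970e+00]
[357.8 180.4]
[392.8 176.7]
[399.5 227.5]
[364.2 231.2]
[[357.8 180.8]
 [391.8 177.2]
 [397.4 227.6]
 [363.  230.8]]
```

In the tool's units: 110 mm / 500 = 0.22, 90 mm / 500 = 0.18, -0.8 degrees / 180 = -0.0044.

Request:
{"fn": "send_rows", "kwargs": {
  "rows": "0 0 -0.0044 0.006 0.004 0.06 1;0 0 -0.0044 0.006 0.004 0.12 1;0 0 -0.0044 0.006 0.004 0.18 1;0 0 -0.0044 0.006 0.004 0.22 1;0 0 -0.0044 0.006 0.004 0.22 1"
}}

```text
time: 2.78
eef_pos: [0.5363, -0.348, 0.1209]
tcp_rot: [0.999, 0.05, -0.001, -0.001]
contact_force: [-0.2, -0.1, -0.3]
opening: 1.0
finger_force: 0.0
```

```bash
python3 - <<'E'
from h import *
s=ctrl.get_state(); print(s['time'],s['eef_pos'])
w=shot('wrist'); w=shot('wrist','w2.png'); np.save('w2.npy',w,allow_pickle=True)
s=ctrl.get_state(); print(s['time'],s['eef_pos'])
E
```

```text
2.775 [ 0.53629877 -0.34801428  0.12088591]
2.875 [ 0.53799106 -0.34890523  0.12389693]
```

View pics/w2.png

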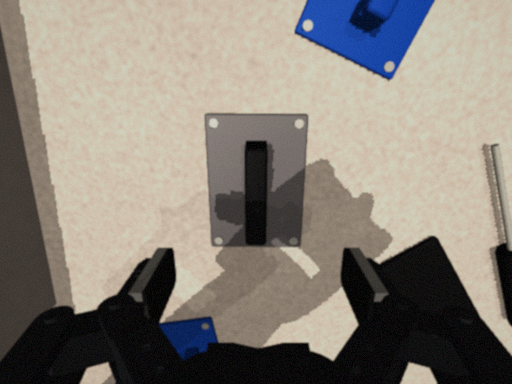

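Closer up, the plate corners are at (205,113), (308,113), (303,246), (211,246) and the bar lies midway between the fingers, with its top face from about y=150 to y=243.

```bash
python3 - <<'E'
from h import *
w1=np.load('w1.npy',allow_pickle=True).item(); w=np.load('w2.npy',allow_pickle=True).item()
c1=[(223.5,106.7),(297,106.5),(295.5,205),(226.5,205)]; c2=[(205,113),(308,113),(303.5,246.5),(210.5,246.5)]
print(fit([(w,c2)],[.535,-.346,.006,.08])); print(fit([(w1,c1),(w,c2)],[.535,-.346,.006,.08]))
b=np.array([(245.5,150),(267,150),(266,243),(245.5,243)])
for z in (.040,.044): 
    B=np.array([ray(w,u,z) for u in b]); print('bar',z,B.mean(0).round(4), np.linalg.norm(B[0]-B[3]).round(4),np.linalg.norm(B[0]-B[1]).round(4),np.linalg.norm(B[2]-B[3]).round(4), np.degrees(np.arctan2(*(B[0]+B[1]-B[2]-B[3])[1::-1])))
s=ctrl.get_state(); print(s['eef_pos'],R.from_quat(s['tcp_rot']).as_euler('xyz',degrees=True))
E
```

```text
(array([ 0.53693018, -0.34839743,  0.00625863,  0.10302007]), np.float64(1.677489352559462), array([-0.9, -0. ,  1. , -0.2, -1.7,  0.1,  1.6,  0.2]))
(array([ 0.53662245, -0.34850648,  0.00602845,  0.10194075]), np.float64(1.7204269817621025), array([-0.4, -0.5,  0.1, -1.1, -1.6, -0.2,  1.3,  0.4, -0.7,  0.3,  1.1,
        0.2, -1.7,  0.3,  1.6,  0.3]))
bar 0.04 [ 0.5356 -0.3481  0.04  ] 0.0815 0.0167 0.0178 5.395441652041189
bar 0.044 [ 0.5371 -0.3479  0.044 ] 0.0801 0.0164 0.0175 5.395441652041188
[ 0.53799106 -0.34890523  0.12389693] [ 1.79937454e+02 -5.46359506e-02  5.80380400e+00]
```

In the tool's units: 83 mm / 500 = 0.166, 80 mm / 500 = 0.16.

Request:
{"fn": "send_rows", "kwargs": {
  "rows": "0 0 0 -0.002 0 0.05 1;0 0 0 -0.002 0 0.1 1;0 0 0 -0.002 0 0.14 1;0 0 0 -0.002 0 0.16 1;0 0 0 -0.002 0 0.166 1;0 0 0 -0.002 0 0.166 1;0 0 0 -0.002 0 0.166 -1;0 0 0 -0.002 0 0.166 -1",
  "grip_force": 60
}}

```text
time: 3.88
eef_pos: [0.5372, -0.3484, 0.0407]
tcp_rot: [0.999, 0.051, 0.0, 0.0]
contact_force: [-0.1, 0.5, 0.2]
opening: 0.606
finger_force: 0.0
```

Request:
{"fn": "send_rows", "kwargs": {
  "rows": "0 0 0 0 0 0 -1;0 0 0 0 0 0 -1;0 0 0 0 0 0 -1;0 0 0 0 0 0 -1"
}}

```text
time: 4.38
eef_pos: [0.537, -0.3483, 0.0404]
tcp_rot: [0.999, 0.051, 0.0, 0.0]
contact_force: [-1.0, 0.1, 2.4]
opening: 0.187
finger_force: 59.2
```

In the tool's units: -195 mm / 500 = -0.39, -175 mm / 500 = -0.35.

Request:
{"fn": "send_rows", "kwargs": {
  "rows": "0 0 0 0 0 -0.016 -1;0 0 0 0 0 -0.05 -1;0 0 0 0 0 -0.12 -1;0 0 0 0 0 -0.2 -1;0 0 0 0 0 -0.28 -1;0 0 0 0 0 -0.35 -1;0 0 0 0 0 -0.39 -1;0 0 0 0 0 -0.39 -1"
}}

```text
time: 5.38
eef_pos: [0.5374, -0.3487, 0.2372]
tcp_rot: [0.999, 0.051, 0.001, 0.001]
contact_force: [-0.1, -0.1, -2.9]
opening: 0.181
finger_force: 58.8
```

```bash
python3 - <<'E'
from h import *
s=ctrl.get_state(); print(s['time'],s['eef_pos'],s['opening'],s['finger_force'],s['contact_force'],s['wrist_torque'],R.from_quat(s['tcp_rot']).as_euler('xyz',degrees=True))
w=shot('wrist','w3.png'); np.save('w3.npy',w,allow_pickle=True)
# housing in top + scene, enlarged
t=shot('top'); sc=shot('scene')
np.save('t.npy',t,allow_pickle=True); np.save('sc.npy',sc,allow_pickle=True)
a=cv2.resize(sc['color'][170:250,270:360,::-1],None,fx=6,fy=6,interpolation=cv2.INTER_CUBIC)
b=cv2.resize(w['color'][:,:,::-1],(260,195))
o=np.zeros((600,800,3),np.uint8); o[:480,:540]=a; o[:195,540:]=b
cv2.imwrite('pics/c3.png',o)
E
```

```text
5.375 [ 0.53741496 -0.34867347  0.23716424] 0.18141659561624462 58.79513919353485 [-0.0589975  -0.1064134  -2.91544172] [ 0.00806567 -0.00998025 -0.02002943] [ 1.79829973e+02 -1.54078918e-01  5.84738887e+00]
```

View pics/c3.png

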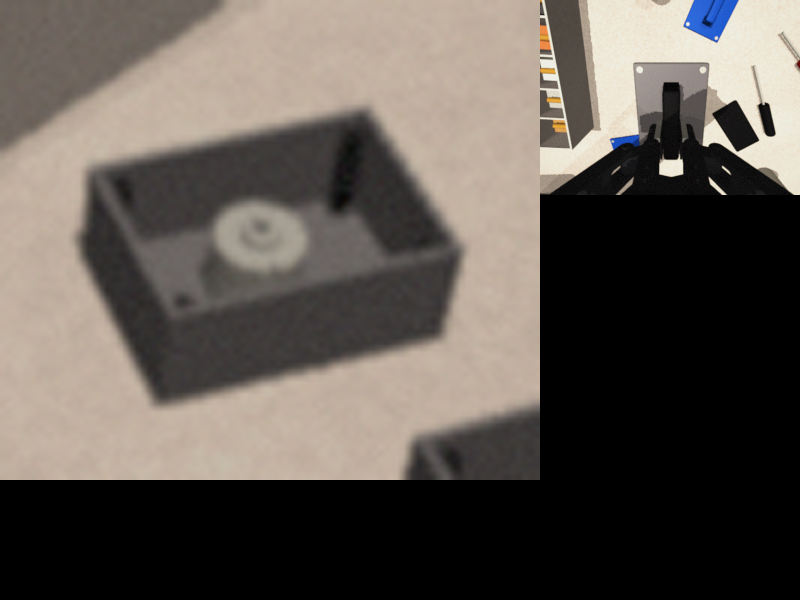

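The cover is lifted and hanging level. In the scene crop, the rim corners of the motor's housing are at crop (88,168), (370,107), (463,250), (172,320).

```bash
python3 - <<'E'
from h import *
t,sc,w=[np.load(f+'.npy',allow_pickle=True).item() for f in ('t','sc','w3')]
H=np.array([(533,62),(703,130),(602,372),(430,300)])/5+[95,175]   # image TL,TR,BR,BL = +x+y,+x-y,-x-y,-x+y
S=np.array([(370,107),(88,168),(172,320),(463,250)])/6+[270,170]
x0=[.498,.078,.055,-.39]
m=np.array([(.065,.045,0),(.065,-.045,0),(-.065,-.045,0),(-.065,.045,0)])
P=[px(sc,R.from_euler('z',x0[3]).apply(k)+x0[:3]) for k in m]
S=np.array([S[np.argmin(np.linalg.norm(S-p,axis=1))] for p in P])
for v in ([(t,H)],[(sc,S)],[(t,H),(sc,S)]): print(fit(v,x0))
# motor via two views
for p,n in ((t,'top'),(sc,'sc')):
    for r in ctrl.look_for(p,'motor')[:1]: print(n,r['p'],world(p,r['position']).round(3))
s=ctrl.get_state(); q=R.from_quat(s['tcp_rot'])
E=[ray(w,u,s['eef_pos'][2]-.0345) for u in ((185,124),(333,124))]
print('cover +x edge in tool', [q.inv().apply(e-s['eef_pos']).round(4) for e in E])
E
```

```text
(array([ 0.4984323 ,  0.08039209,  0.03324148, -0.39066341]), np.float64(0.47253268230781487), array([ 0.4, -0.3, -0.3, -0.2, -0.5,  0.1,  0.4,  0.5]))
(array([ 0.49618898,  0.08063478,  0.05111328, -0.39406053]), np.float64(0.3341937286882626), array([-0.1, -0.1,  0.2, -0.1, -0.3,  0. ,  0.3,  0.1]))
(array([ 0.49701562,  0.07944191,  0.05070154, -0.39197622]), np.float64(1.0963685274273303), array([-0.1, -0.5, -0.3, -0.1, -0.8,  1. , -0.5,  1.1, -0.7, -0.1, -0.4,
       -0. , -1. , -0. , -0.3,  0.1]))
top 0.7 [0.504 0.081 0.037]
sc 0.68 [0.505 0.083 0.038]
cover +x edge in tool [array([ 0.0652, -0.0419,  0.0344]), array([0.0652, 0.0483, 0.0342])]
```

In the tool's units: -250 mm / 500 = -0.5, -185 mm / 500 = -0.37, 28.3 degrees / 180 = 0.1572.

Request:
{"fn": "send_rows", "kwargs": {
  "rows": "0 0 0.0222 0 -0.03 0 -1;0 0 0.05 0 -0.1 0 -1;0 0 0.0833 0 -0.19 0 -1;0 0 0.1167 0 -0.28 0 -1;0 0 0.1444 0.002 -0.37 0 -1;0 0 0.1572 0.004 -0.45 0 -1;0 0 0.1572 0.006 -0.49 0 -1;0 0 0.1572 0.006 -0.5 0 -1"
}}

```text
time: 6.62
eef_pos: [0.5142, -0.0985, 0.2343]
tcp_rot: [0.981, -0.194, -0.0, 0.0]
contact_force: [-0.2, -0.5, -1.7]
opening: 0.177
finger_force: 58.9
```

```bash
python3 - <<'E'
from h import *
w=shot('wrist'); w=shot('wrist');w=shot('wrist','w4.png'); np.save('w4.npy',w,allow_pickle=True)
s=ctrl.get_state(); print(s['time'],s['eef_pos'],s['opening'],s['finger_force'],s['contact_force'],R.from_quat(s['tcp_rot']).as_euler('xyz',degrees=True))
m=np.array([(.065,.045,0),(.065,-.045,0),(-.065,-.045,0),(-.065,.045,0)])
print([px(w,R.from_euler('z',-.392).apply(k)+[.497,.0795,.055]).round(1).tolist() for k in m])
c=cv2.resize(w['color'][:,:,::-1],(800,600),interpolation=cv2.INTER_CUBIC); cv2.imwrite('pics/w4b.png',c)
E
```

```text
6.775 [ 0.51447308 -0.09996765  0.23477553] 0.18227682654589847 58.88135612010956 [-0.05713644  0.09336547 -2.37021619] [ 1.79966366e+02 -4.17343744e-03 -2.24716810e+01]
[[81.0, 184.1], [158.7, 184.2], [169.7, 279.2], [100.5, 279.2]]
```

View pics/w4b.png

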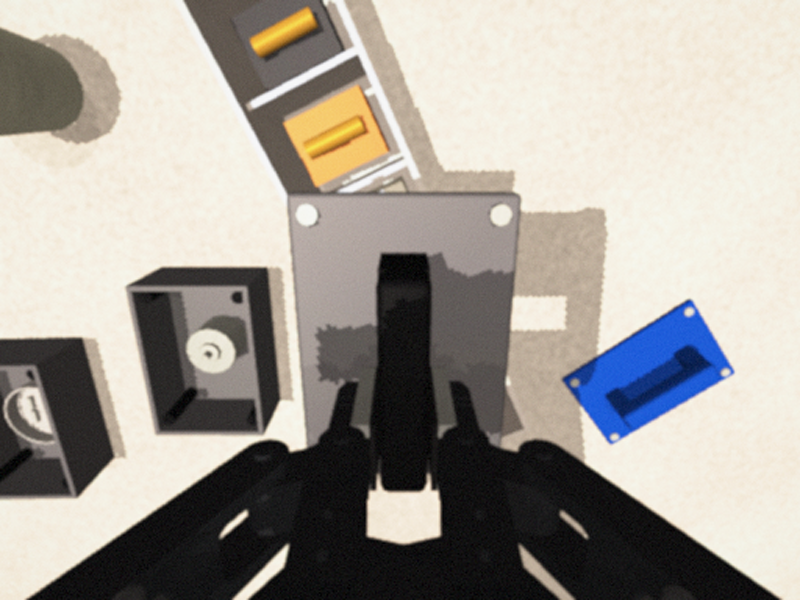

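The rim corners, in 512-px units, are at about (81,184), (159,184), (167,277), (100,277). That matches the projected estimate to 1–2 px. The cover is level in the grip, and the motor is visible in the near housing.

In the tool's units: -160 mm / 500 = -0.32, -152 mm / 500 = -0.304.

Request:
{"fn": "send_rows", "kwargs": {
  "rows": "0 0 0 -0.016 -0.032 0 -1;0 0 0 -0.052 -0.1 0 -1;0 0 0 -0.096 -0.184 0 -1;0 0 0 -0.136 -0.26 0 -1;0 0 0 -0.16 -0.304 0 -1;0 0 0 -0.168 -0.32 0 -1;0 0 0 -0.168 -0.32 0 -1;0 0 0 -0.168 -0.32 0 -1"
}}

```text
time: 7.78
eef_pos: [0.498, 0.08, 0.2349]
tcp_rot: [0.981, -0.195, 0.0, 0.0]
contact_force: [-0.6, 0.3, -2.4]
opening: 0.184
finger_force: 59.0
```

In the tool's units: 100 mm / 500 = 0.2, 95 mm / 500 = 0.19.

Request:
{"fn": "send_rows", "kwargs": {
  "rows": "0 0 0 0 0 0.03 -1;0 0 0 0 0 0.08 -1;0 0 0 0 0 0.13 -1;0 0 0 0 0 0.17 -1;0 0 0 0 0 0.19 -1;0 0 0 0 0 0.2 -1;0 0 0 0 0 0.2 -1;0 0 0 0 0 0.2 -1"
}}

```text
time: 8.78
eef_pos: [0.4985, 0.0808, 0.1358]
tcp_rot: [0.981, -0.195, 0.001, -0.0]
contact_force: [0.5, -0.4, -2.1]
opening: 0.182
finger_force: 58.9
```

```bash
python3 - <<'E'
from h import *
s=ctrl.get_state(); print(s['time'],s['eef_pos'],s['opening'],s['finger_force'],s['contact_force'],R.from_quat(s['tcp_rot']).as_euler('xyz',degrees=True))
w=shot('wrist','w5.png');t=shot('top','t5.png');sc=shot('scene','s5.png')
for n,p in (('w5',w),('t5',t),('s5',sc)): np.save(n+'.npy',p,allow_pickle=True)
o=np.zeros((600,800,3),np.uint8)
o[:300,:400]=cv2.resize(w['color'][:,:,::-1],(400,300))
o[:300,400:]=cv2.resize(t['color'][180:255,160:260,::-1],(400,300),interpolation=cv2.INTER_CUBIC)
o[300:,:]=0
o[300:,:400]=cv2.resize(sc['color'][170:245,270:370,::-1],(400,300),interpolation=cv2.INTER_CUBIC)
cv2.imwrite('pics/c5.png',o)
E
```

```text
8.775 [0.49847077 0.08075135 0.13582267] 0.18217036832084255 58.93883407115936 [ 0.5371256  -0.40316957 -2.06116505] [-1.79964562e+02 -9.43916128e-02 -2.24600760e+01]
```

View pics/c5.png

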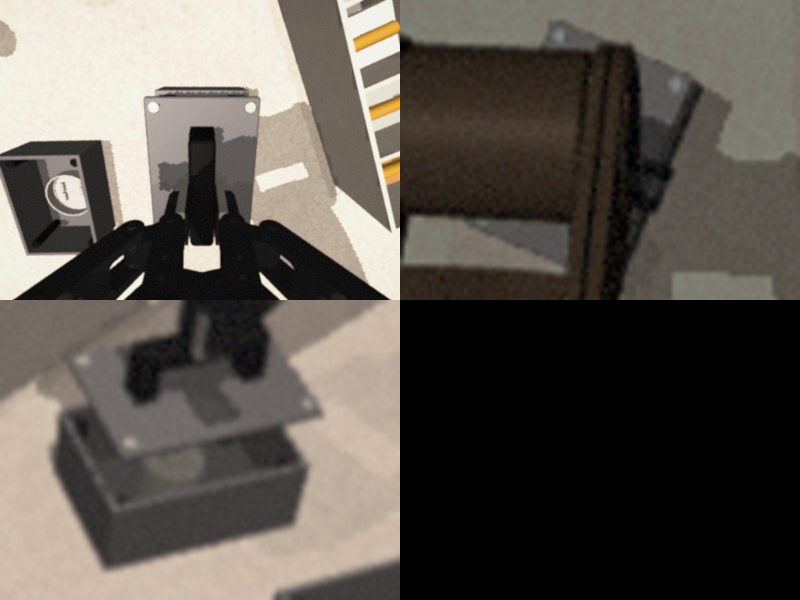

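The cover hovers level above the motor's housing. In the wrist view the housing rim shows just past the cover's far edge at about (155–251, 91). I'll zoom in to measure the offset between the two.

```bash
python3 - <<'E'
from h import *
w,sc=[np.load(f+'.npy',allow_pickle=True).item() for f in ('w5','s5')]
o=np.zeros((600,800,3),np.uint8)
o[:200]=cv2.resize(w['color'][100:140,175:335,::-1],(800,200),interpolation=cv2.INTER_CUBIC)
o[200:600,:533]=cv2.resize(sc['color'][175:242,270:359,::-1],(533,400),interpolation=cv2.INTER_CUBIC)
cv2.imwrite('pics/c6.png',cv2.convertScaleAbs(o,alpha=1.4))
E
```

```text
(no output)
```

View pics/c6.png

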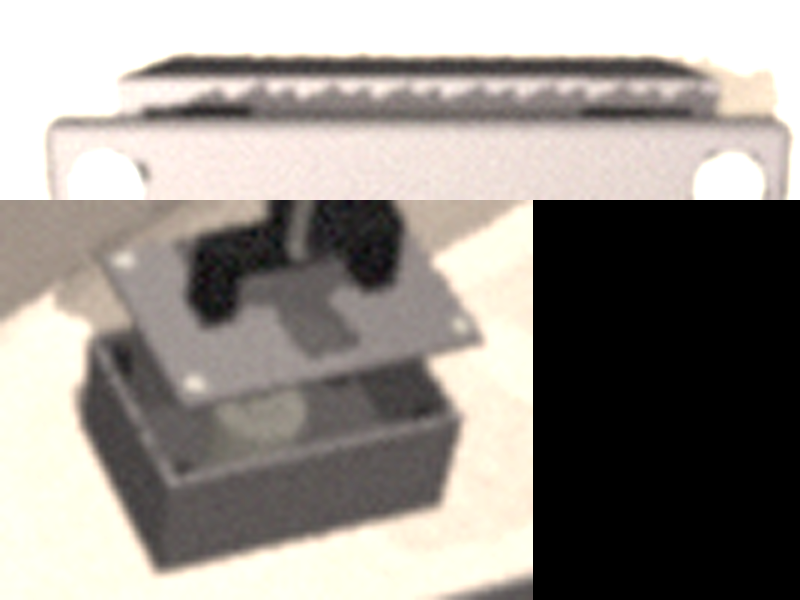

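```bash
python3 - <<'E'
from h import *
w,sc=[np.load(f+'.npy',allow_pickle=True).item() for f in ('w5','s5')]
s=ctrl.get_state(); T=np.array(s['eef_pos']); q=R.from_quat(s['tcp_rot'])
tool=lambda X:(q.inv().apply(X-T)*1000).round(1)
g=lambda u:np.array(u)/5+[175,100]
zc=T[2]-.0344
for n,us,z in (('cover',((48,118),(789,118)),zc),('house',((122,80),(719,80)),.055)):
    A=[ray(w,g(u),z) for u in us]; print('wrist +x edge',n,[tool(a) for a in A],'mid',tool((A[0]+A[1])/2))
k=lambda u:np.array([u[0]/5.99+270,(u[1]-200)/5.97+175])
for n,us,z in (('cover',((97,255),(188,404),(483,342)),zc),('house',((92,342),(175,487),(462,415)),.055)):
    A=[ray(sc,k(u),z) for u in us]; print('scene',n,[tool(a) for a in A],'mid diag',tool((A[0]+A[2])/2))
E
```

```text
wrist +x edge cover [array([ 65.2, -42.6,  34.5]), array([65.2, 45.4, 34.5])] mid [65.2  1.4 34.5]
wrist +x edge house [array([ 65.8, -42.5,  80.8]), array([65.8, 46.1, 80.7])] mid [65.8  1.8 80.7]
scene cover [array([64.6, 43.4, 34.5]), array([ 62.3, -45.9,  34.5]), array([-62.9, -48.5,  34.3])] mid diag [ 0.8 -2.5 34.4]
scene house [array([64.6, 39.3, 80.7]), array([ 63.2, -46.9,  80.8]), array([-64.9, -44.7,  80.6])] mid diag [-0.2 -2.7 80.6]
```

The relative offset is under 1 mm in both views and the angles match, so I'll descend 28 mm slowly.

In the tool's units: 28 mm / 500 = 0.056, 26 mm / 500 = 0.052.

Request:
{"fn": "send_rows", "kwargs": {
  "rows": "0 0 0 0 0 0.008 -1;0 0 0 0 0 0.02 -1;0 0 0 0 0 0.034 -1;0 0 0 0 0 0.046 -1;0 0 0 0 0 0.052 -1;0 0 0 0 0 0.056 -1;0 0 0 0 0 0.056 -1;0 0 0 0 0 0.056 -1"
}}

```text
time: 9.93
eef_pos: [0.498, 0.0808, 0.1072]
tcp_rot: [0.981, -0.195, 0.0, -0.0]
contact_force: [-0.5, 0.4, -1.2]
opening: 0.182
finger_force: 59.0
```

Request:
{"fn": "send_rows", "kwargs": {
  "rows": "0 0 0 0 0 0 -1;0 0 0 0 0 0 -1;0 0 0 0 0 0 -1;0 0 0 0 0 0 -1"
}}

```text
time: 10.42
eef_pos: [0.4978, 0.0808, 0.107]
tcp_rot: [0.981, -0.195, 0.0, -0.0]
contact_force: [-0.7, 0.1, -2.6]
opening: 0.185
finger_force: 59.0
```

```bash
python3 - <<'E'
from h import *
s=ctrl.get_state(); print(s['time'],s['eef_pos'],s['finger_force'],s['contact_force'],R.from_quat(s['tcp_rot']).as_euler('xyz',degrees=True))
w=shot('wrist');sc=shot('scene')
o=np.zeros((600,800,3),np.uint8)
o[:200]=cv2.resize(w['color'][100:140,175:335,::-1],(800,200),interpolation=cv2.INTER_CUBIC)
o[200:600,:533]=cv2.resize(sc['color'][175:242,270:359,::-1],(533,400),interpolation=cv2.INTER_CUBIC)
cv2.imwrite('pics/c7.png',cv2.convertScaleAbs(o,alpha=1.4))
E
```

```text
10.425 [0.49781774 0.08082019 0.10695802] 58.96052598953247 [-0.65756463  0.14678358 -2.62041693] [-1.79998087e+02 -3.44408341e-03 -2.24562646e+01]
```

View pics/c7.png

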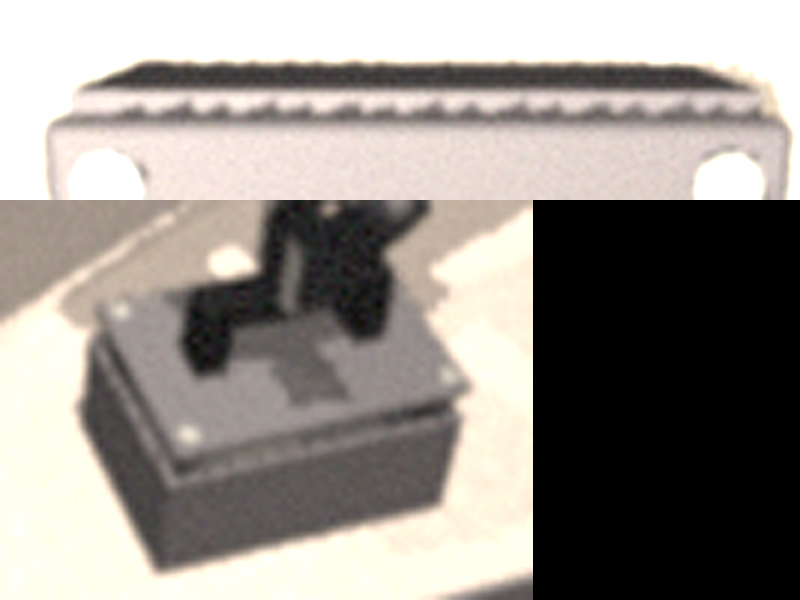

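The cover sits level with a clear, even gap above the rim and its edges lined up: wrist view cover (48–789), rim (75–763), both centred near 419. The wrist force is still about the cover's weight, so nothing is touching.

```bash
python3 -c "
from plant import ctrl
print(ctrl.sign_off())"
```

```text
the job is handed in; nothing more can be done
None
```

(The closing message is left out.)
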